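# Change over a twin air filter at the packing bench

## Robot

A 6-joint arm with a two-finger parallel gripper is mounted at the origin on the work surface. World frame = base frame: x ahead of the robot, y to its left, z up, the work surface at z = 0. Lengths are in m, angles in rad, forces in N, time in s.
With the tool pointing down it reaches from about 0.3 to 0.95 m from the base axis. Payload 3.1 kg.
Tool frame: the origin (TCP) lies between the finger pads; the fingertips stand 14 mm ahead of it and the grasp point (between the pads) lies 5 mm behind it (arm.tips_ahead is the distance from the TCP to the fingertips, in m); x points along the fingers, y is the direction in which the jaws open and shut, and the axes are right-handed (so a half turn about x gives the same grasp; the last joint's range is limited). The gripper opens to 85 mm and grips with 20 to 120 N. Pads are 22 mm wide; open, the fingers measure 114 mm over their backs; the gripper's body (76 mm by 85 mm) begins 54 mm behind the grasp point. The pads swing forward as they close: fully open they stand 13 mm farther back than shut.
Start: joints at [1.263, 0.308, 1.634, -0, 1.2, -0.07], TCP at [0.147, 0.607, 0.245] pointing down, gripper open.
Joint ranges: [-3.06, 3.06], [-0.79, 1.96], [0.05, 2.63], [-1.19, 4.34], [0.05, 2.64], [-2.94, 2.94]. Speed limits (rad/s): [2.79, 2.79, 3.14, 3.14, 3.14, 3.14].

## Interface

Orientations are given as a unit quaternion [w, x, y, z].
In Python, from bench import observe, capture, workorder, arm gives the robot as it stands.
- The arm moves only by the shell command python3 -m jog 'ROWS' [OPENING] [FORCE]. ROWS is JSON, a list that holds one entry, the list of rows, each a list of 4 numbers: the shift along the world's x, y, z in m, then the turn about the world's z in degrees. A call has 1 to 10 rows; each row shifts and turns the pose as measured when the row begins; what a row does not reach is not made up. A row lasts 1/8 s, in which the tool goes at most 62.5 mm and 10.7 degrees, less where a joint would pass 70% of its speed; a pose out of reach is approached as far as the arm can. A call is refused whole if a number of a shift passes 0.0625 or a number of a turn 10.7, either way. A call with a gripper value outside its range is refused whole. OPENING is the opening, from 0 (shut) to 1 (fully open), set as the call begins (- or left out, the last holds). The fingers move at their own pace and stop on an object; FORCE is the grip in N (left out, the last holds). Time passes only in rows, so rows that do not move let the fingers close. It gives the time, the measured TCP pose, the force and the opening at its end, in the units of the state.
- observe(): the state, without advancing time (a new reading comes with each control period).
- capture(name): name is "side" or "top" or "wrist"; returns a dict with "pixels" (420x560x3 uint8, red, green, blue), "range_z" (420x560 float32, m along the optical axis (not along the pixel's ray), 0 where there is no reading), "fx", "fy", "cx", "cy" (pixels), "R" (3x3) and "t" (3): a world point X has camera coordinates R X + t. Camera axes: x right, y down, z forward; pixel columns grow to the right and rows downward; lengths in m; the calibration is good to about 2 mm. A picture is of the moment at which its call begins.
- workorder.job_done(): hands the job in, once; it reports no verdict.
The state is a dict: "t": time; "joint_pos": joint angles; "dq": joint speeds; "joint_torque": joint torques, N m; "tcp_pos": TCP position; "tool_rot": TCP orientation; "contact_force": force on the tool from outside, world axes, zero at the start; "moment": the same for the moment, N m; "opening": finger opening in m.
Only numpy, scipy, OpenCV 4.12 (cv2) and the standard library are available. Lean on these libraries where they do the work, as an engineer would, in place of code of your own. Each camera call takes 0.05 s, during which the arm holds its last target.

## Task

The bench's compressed air runs through one of two side-by-side filters, each with its own lever valve, and it has to be changed over to the other filter without cutting off the air. With a fingertip push the lever that lies across its pipe round until it is fully open, in line with the pipe up to its stop; only then push the other valve's lever round until it is fully shut, squarely across its pipe up to its stop. Only push the levers, do not grip them, and leave the flasks, spare element and spanner on the bench alone.

Things in the scene. Friction and masses are not known exactly. Their poses are not given: they have to be found in the camera images.
- valve_a (a joint): Lever angle (rad) about its upright pivot, stops at 0 and 1.571. 0 = fully shut: lever squarely across its pipe, pointing to the stand's +y (robot's left). 1.571 = fully open: along its pipe, pointing to the stand's -x (to the robot). Grows counter-clockwise seen from above. At the start it is open or almost fully open (1.45 to 1.571). Stays where left; about 5 N at the lever's end turns it.
- lever_a (a point): Ball-valve lever: flat steel bar with a black plastic sleeve 72 long, 18 wide, 9 thick (mm), far end 110 mm from its pivot, swinging level. Clear 25 mm below and freely above. This point: middle of the sleeve's section, 85 mm from the pivot, 203 mm above the bench; x outwards along the lever, z up, y the way it moves to open.
- pivot_a (a point): On the upright pivot axis of valve a's lever, at the height of the sleeve's middle (203 mm above the bench). Fixed to the pipe branch: x along the pipe away from the robot, y to the stand's left, z up.
- valve_b (a joint): Lever angle (rad) about its upright pivot, stops at 0 and 1.571. 0 = fully shut: lever squarely across its pipe, pointing to the stand's +y (robot's left). 1.571 = fully open: along its pipe, pointing to the stand's -x (to the robot). Grows counter-clockwise seen from above. At the start it is shut or almost fully shut (0 to 0.12). Stays where left; about 5 N at the lever's end turns it.
- lever_b (a point): Ball-valve lever: flat steel bar with a black plastic sleeve 72 long, 18 wide, 9 thick (mm), far end 110 mm from its pivot, swinging level. Clear 25 mm below and freely above. This point: middle of the sleeve's section, 85 mm from the pivot, 203 mm above the bench; x outwards along the lever, z up, y the way it moves to open.
- pivot_b (a point): On the upright pivot axis of valve b's lever, at the height of the sleeve's middle (203 mm above the bench). Fixed to the pipe branch: x along the pipe away from the robot, y to the stand's left, z up.
- stand_mid (a point): Middle of the fixed filter stand (370 x 440 mm base), 150 mm above the bench, at pipe height. Two pipe branches run along its x at y = +100 and -100 mm (which valve is on which varies), each with a brass ball valve, lever pivot at x = -20 mm, and a filter with a clear bowl. All under the levers is below 180 mm; a gauge at x = 165 mm reaches 230 mm. x away from the robot, y left.
- flask1: Steel flask, 68 mm across and 165 mm high, standing loose on the bench on the robot's side of the stand; origin at the centre of its underside. To be left alone.
- flask2: The same kind of flask, standing loose to the left of the stand. To be left alone.
- element: Spare filter element, white, 40 mm across and 70 mm high, standing loose on the robot's side of the stand; origin at the centre of its underside. To be left alone.
- spanner: Steel spanner lying loose to the right of the stand. To be left alone.

How it is judged:
By the outcome, as a careful person would: the job done as asked, in the order asked, and still so for the second after the job is handed in, with the robot touching nothing.
It also fails if it takes over 51 s, if anything falls off the work surface, if the arm or the gripper's body presses on something with over 40 N, if the wrist force passes 120 N, or if a joint passes its speed limit or range.

## Working session

There is one attempt and no reset: what is moved stays moved. The work goes in short steps, Python scripts to look and compute and a shell command to move; the robot and the scene stay as the last step left them, time stands still between calls to the robot, and variables do not carry over. Pictures are saved under pics/ and viewed, and the job is handed in when it is done.

```bash
mkdir -p pics; ls
python3 - <<'E'
from bench import observe,capture
import cv2
print(observe())
for n in("top","side"):
    c=capture(n); cv2.imwrite(f"pics/{n}0.png",c["pixels"][:,:,::-1]); print(n,c["fx"],c["R"],c["t"])
E
```

```text
pics
{'t': 0.0, 'joint_pos': array([ 1.26328828e+00,  3.09012507e-01,  1.63522463e+00, -4.23790639e-05,
        1.19970972e+00, -6.96810229e-02]), 'dq': array([-0.00079437,  0.0006415 , -0.00084019,  0.00106575,  0.00115239,
        0.00058777]), 'joint_torque': array([ 1.41446613e-03, -4.15252054e+01, -2.76662189e+01, -3.32195941e-05,
        1.03479519e-02, -1.96842691e-06]), 'tcp_pos': array([0.14702452, 0.60662415, 0.24402424]), 'tool_rot': array([ 0.7019711 ,  0.08306086,  0.70225577, -0.08470125]), 'contact_force': array([0.32656439, 0.25216918, 0.29269705]), 'moment': array([-0.00312513, -0.01912507,  0.04948858]), 'opening': 0.08566375401663362}
top 459.3395201888582 [[-0.02076627 -0.99972913 -0.01050856]
 [-0.99671198  0.02152469 -0.07811475]
 [ 0.07831978  0.00885186 -0.99688899]] [0.01290676 0.54999299 1.10432161]
side 487.9958080664096 [[-0.95266155 -0.30391891  0.00832282]
 [-0.23616558  0.72248784 -0.64979776]
 [ 0.19147269 -0.62100291 -0.76006157]] [0.5052417  0.24583543 1.04557216]
```

View pics/top0.png

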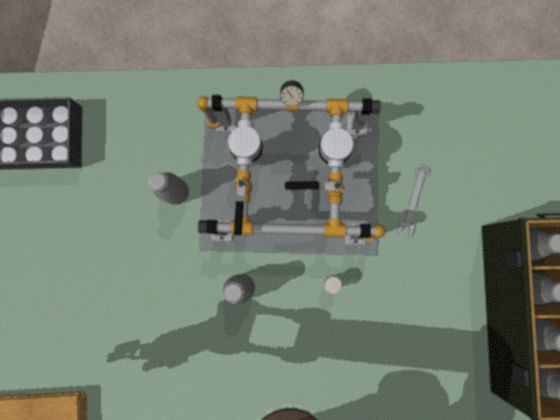

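View pics/side0.png

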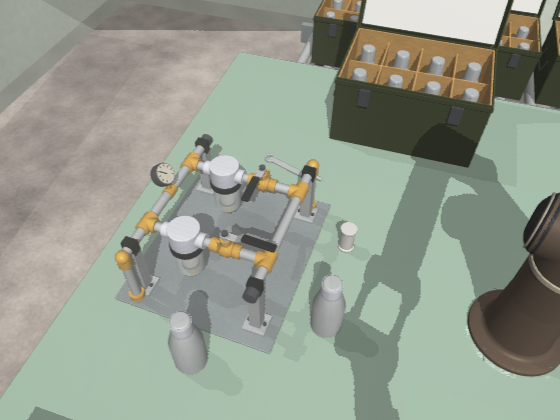

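The top view shows the left (+y) valve open, with its sleeve near (239,217). The right valve is shut, with its sleeve near (302,185) pointing left. So a is on the left and b on the right. Next I'll measure both.

```bash
cat > h.py <<'E'
import numpy as np, cv2
def ray(c,u,v,z):
    d=c["R"].T@np.array([(u-c["cx"])/c["fx"],(v-c["cy"])/c["fy"],1]); o=-c["R"].T@c["t"]
    return o+d*(z-o[2])/d[2]
def pts(c):
    h,w=c["range_z"].shape; u,v=np.meshgrid(np.arange(w),np.arange(h)); Z=c["range_z"]
    P=np.stack([(u-c["cx"])/c["fx"]*Z,(v-c["cy"])/c["fy"]*Z,Z],-1)
    return (P-c["t"])@c["R"]
def levers(c,boxes):
    m=(c["pixels"].max(-1)<45).astype(np.uint8); P=pts(c); m&=((P[...,2]>.193)&(P[...,2]<.222)).astype(np.uint8)
    out=[]
    n,l,s,ce=cv2.connectedComponentsWithStats(m)
    for i in range(1,n):
        if s[i,4]<60: continue
        v,u=np.where(l==i)
        Q=np.array([ray(c,a,b,.2075) for a,b in zip(u,v)])[:,:2].astype(np.float32)
        r=cv2.minAreaRect(Q); x,y,_,_,a=s[i]
        zz=np.median(P[v,u,2])
        # PCA dir
        e=np.linalg.svd(Q-Q.mean(0),full_matrices=False)[2][0]
        out.append((ce[i].round(),a,Q.mean(0).round(4),np.round(r[1],4),np.degrees(np.arctan2(e[1],e[0])).round(1),zz.round(4)))
    return out
E
python3 - <<'E'
from bench import *
from h import *
c=capture("top")
for o in levers(c,0): print(o)
P=pts(c)
g=c["pixels"]
for name,(u,v) in dict(pivA=(242,186),pivB=(336,186),filtA=(244,142),filtB=(338,142),fl1=(236,290),fl2=(160,181),el=(333,284),gauge=(291,92)).items(): print(name,P[v,u].round(3))
cv2.imwrite("pics/crop.png",cv2.resize(g[80:310,140:440,::-1],None,fx=2.6,fy=2.6,interpolation=cv2.INTER_CUBIC))
E
```

```text
(array([302., 185.]), np.int32(234), array([ 0.6097, -0.0398], dtype=float32), array([0.0157, 0.0661]), np.float32(89.6), np.float64(0.208))
(array([238., 218.]), np.int32(208), array([0.5452, 0.0923], dtype=float32), array([0.0135, 0.0663]), np.float32(175.3), np.float64(0.2081))
(array([527., 319.]), np.int32(904), array([ 0.3304, -0.4827], dtype=float32), array([0.3951, 0.0126]), np.float32(-179.9), np.float64(0.2029))
pivA [0.611 0.085 0.2  ]
pivB [ 0.607 -0.11   0.198]
filtA [0.711 0.082 0.173]
filtB [ 0.706 -0.12   0.176]
fl1 [0.395 0.104 0.166]
fl2 [0.632 0.266 0.163]
el [ 0.398 -0.11   0.069]
gauge [ 0.803 -0.021  0.217]
```

View pics/crop.png

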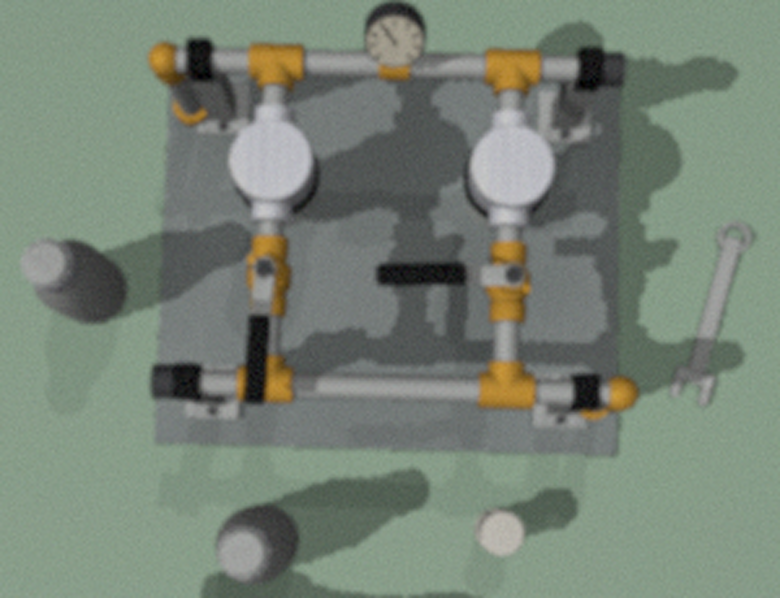

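Run:
```python
from bench import *
from h import *
from scipy.spatial.transform import Rotation as R
q=observe()["tool_rot"]; print(R.from_quat(np.r_[q[1:],q[0]]).as_matrix().round(3))
c=capture("top"); P=pts(c); g=c["pixels"].astype(int)
# front pipe, height
for name,(u0,u1,v0,v1),ax in (("front",(258,322,222,236),1),("back",(300,326,96,112),1)):
    Q=P[v0:v1,u0:u1].reshape(-1,3); Q=Q[(Q[:,2]>.15)&(Q[:,2]<.175)]
    k=np.polyfit(Q[:,1],Q[:,0],1); print(name,len(Q),"yaw deg",-np.degrees(np.arctan(k[0])),Q.mean(0).round(4))
# caps of filters
w=(g.min(-1)>165)&(P[...,2]>.165)&(P[...,2]<.185)
n,l,s,ce=cv2.connectedComponentsWithStats(w.astype(np.uint8))
for i in range(1,n):
    if s[i,4]>200: print("cap",s[i],P[l==i].mean(0).round(4))
# pivot: points above .19 near
for nm,(u,v) in dict(A=(242,186),B=(336,186)).items():
    S=P[v-8:v+14,u-16:u+10].reshape(-1,3); S=S[(S[:,2]>.188)]; print(nm,len(S),S.min(0).round(4),S.max(0).round(4))
c=capture("side"); 
for o in levers(c,0): print(o)
```

```text
[[-0.001  0.236  0.972]
 [-0.002  0.972 -0.236]
 [-1.    -0.002 -0.   ]]
front 623 yaw deg -2.784155228828588 [ 0.523  -0.0121  0.1592]
back 242 yaw deg -3.014721887476786 [ 0.7934 -0.0691  0.1589]
cap [228 120  31  37 751] [0.7151 0.0829 0.1742]
cap [322 123  30  36 753] [ 0.7051 -0.1166  0.1743]
A 170 [ 0.462  -0.0087  0.1906] [0.6271 0.0977 1.144 ]
B 176 [ 0.5995 -0.1214  0.1907] [ 0.6184 -0.0766  0.2045]
```

The stand yaw is -2.9°, from both pipes and the caps. Pivot B is about (0.609,-0.114) and pivot A about (0.619,0.086), 200 mm apart as stated. I'll approach high with the gripper shut.

```bash
python3 -m jog '[[[0.01,-0.02,0.03,-10],[0.03,-0.04,0.03,-10.4],[0.032,-0.04,0,-10.4],[0.032,-0.04,0,-10.4],[0.032,-0.04,0,-10.4],[0.032,-0.04,0,-10.4],[0.032,-0.04,0,-10.4],[0.032,-0.04,0,-10.4]]]' 0 60
```

```text
t: 1.25
tcp_pos: [0.3827, 0.2998, 0.3059]
tool_rot: [0.46, 0.538, 0.461, -0.535]
contact_force: [0.3, 1.3, 0.9]
opening: -0.0
```

```bash
python3 -m jog '[[[0.033,-0.04,0,-10.4],[0.033,-0.04,0,-10.4],[0.033,-0.04,0,-10.4],[0.034,-0.04,0,-10.4],[0.034,-0.04,0,-10.4],[0.034,-0.04,0,-10.4],[0.034,-0.04,0,-10.4],[0.034,-0.045,0,-10]]]'
cat > yaw.py <<'E'
from bench import *
import numpy as np
from scipy.spatial.transform import Rotation as R
o=observe();q=o["tool_rot"];m=R.from_quat(np.r_[q[1:],q[0]]).as_matrix()
print(o["tcp_pos"].round(4),"yaw",np.degrees(np.arctan2(m[1,1],m[0,1])).round(1),m[2].round(3),"F",o["contact_force"].round(1),"q",o["joint_pos"].round(2),o["t"])
E
python3 yaw.py
```

```text
t: 2.25
tcp_pos: [0.6588, -0.0368, 0.3063]
tool_rot: [-0.026, 0.709, -0.027, -0.704]
contact_force: [1.1, 0.6, 0.2]
opening: 0.0003
[ 0.6588 -0.0368  0.3063] yaw -94.3 [-1.     0.001 -0.007] F [1.1 0.6 0.2] q [-0.12  0.33  1.49 -0.    1.32  1.52] 2.25
```

```bash
python3 -m jog '[[[-0.003,0.008,-0.02,4],[0,0,-0.035,0],[0,0,-0.03,0],[0,0,-0.015,0],[0,0,0,0],[0,0,0,0]]]'; python3 yaw.py
python3 - <<'E'
from bench import *
import cv2
from h import *
for n in("top","side"):
    c=capture(n); cv2.imwrite(f"pics/{n}1.png",c["pixels"][:,:,::-1])
E
```

```text
t: 3.0
tcp_pos: [0.659, -0.0342, 0.2042]
tool_rot: [-0.003, 0.711, -0.005, -0.704]
contact_force: [0.4, -1.8, -0.2]
opening: 0.0004
[ 0.659  -0.0342  0.2042] yaw -90.6 [-1.     0.003 -0.01 ] F [ 0.4 -1.8 -0.2] q [-0.12  0.41  1.59 -0.    1.14  1.46] 3.0
```

View pics/side1.png

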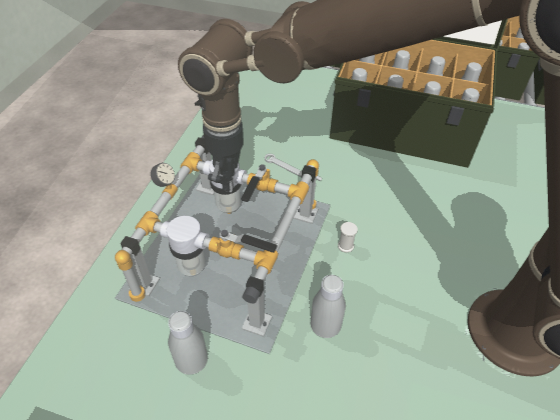

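```bash
python3 -m jog '[[[-0.02,0.006,-0.001,0],[-0.01,0,-0.001,0],[-0.015,0.002,0,10],[-0.015,0,0,10]]]'; python3 yaw.py
```

```text
t: 3.6
tcp_pos: [0.6058, -0.0261, 0.2081]
tool_rot: [0.123, 0.708, 0.122, -0.685]
contact_force: [5.4, 0.9, -3.2]
opening: 0.0002
[ 0.6058 -0.0261  0.2081] yaw -70.0 [-0.999  0.007 -0.032] F [ 5.4  0.9 -3.2] q [-0.12  0.29  1.74  0.01  1.08  1.1 ] 3.6
```

```bash
python3 -m jog '[[[-0.01,-0.001,-0.006,3],[-0.015,-0.003,-0.002,9],[-0.014,-0.005,-0.002,10]]]'; python3 yaw.py
```

```text
t: 3.98
tcp_pos: [0.5755, -0.0324, 0.2052]
tool_rot: [0.255, 0.68, 0.259, -0.637]
contact_force: [3.4, 4.8, 0.0]
opening: 0.0002
[ 0.5755 -0.0324  0.2052] yaw -47.4 [-0.998  0.017 -0.058] F [3.4 4.8 0. ] q [-0.15  0.23  1.82  0.04  1.04  0.66] 3.975
```

```bash
python3 -m jog '[[[-0.009,-0.006,-0.003,0],[-0.013,-0.008,-0.003,8],[-0.011,-0.010,-0.003,10]]]'; python3 yaw.py
```

```text
t: 4.35
tcp_pos: [0.5493, -0.0522, 0.204]
tool_rot: [0.353, 0.638, 0.364, -0.58]
contact_force: [1.0, 6.1, 3.1]
opening: 0.0002
[ 0.5493 -0.0522  0.204 ] yaw -29.0 [-0.997  0.028 -0.078] F [1.  6.1 3.1] q [-0.21  0.18  1.88  0.08  1.03  0.26] 4.35
```

```bash
python3 -m jog '[[[-0.009,-0.010,-0.003,6],[-0.009,-0.012,-0.003,8],[-0.007,-0.013,-0.002,8]]]'; python3 yaw.py;  python3 -m jog '[[[-0.003,-0.008,-0.002,4],[0,-0.006,0,2]]]'; python3 yaw.py
```

```text
t: 4.72
tcp_pos: [0.5296, -0.0838, 0.2032]
tool_rot: [0.461, 0.56, 0.481, -0.492]
contact_force: [3.2, 5.0, 1.0]
opening: 0.0001
[ 0.5296 -0.0838  0.2032] yaw -6.5 [-0.995  0.043 -0.091] F [3.2 5.  1. ] q [-0.29  0.16  1.91  0.11  1.05 -0.24] 4.725
t: 4.97
tcp_pos: [0.5273, -0.0899, 0.2036]
tool_rot: [0.481, 0.54, 0.513, -0.462]
contact_force: [1.9, 21.8, -2.6]
opening: -0.0002
[ 0.5273 -0.0899  0.2036] yaw -0.6 [-0.993  0.045 -0.111] F [ 1.9 21.8 -2.6] q [-0.32  0.17  1.9   0.14  1.07 -0.38] 4.975
```

```bash
python3 -m jog '[[[0,-0.006,0,0],[0,-0.006,0,0]]]'; python3 yaw.py;  python3 -m jog '[[[0,0.02,0,0],[0,0.03,0,0],[0,0.03,0,0],[0,0,0,0]]]'; python3 yaw.py
python3 - <<'E'
from bench import *
from h import *
for n in("top","side"):
    c=capture(n); cv2.imwrite(f"pics/{n}2.png",c["pixels"][:,:,::-1]); print(levers(c,0))
E
```

```text
t: 5.22
tcp_pos: [0.5274, -0.0897, 0.2038]
tool_rot: [0.472, 0.548, 0.518, -0.456]
contact_force: [2.9, 16.6, -2.5]
opening: -0.0001
[ 0.5274 -0.0897  0.2038] yaw -1.0 [-0.99   0.044 -0.137] F [ 2.9 16.6 -2.5] q [-0.33  0.17  1.9   0.16  1.08 -0.4 ] 5.225
t: 5.72
tcp_pos: [0.5295, -0.0082, 0.2069]
tool_rot: [0.474, 0.55, 0.516, -0.455]
contact_force: [0.3, 0.1, 0.3]
opening: -0.0003
[ 0.5295 -0.0082  0.2069] yaw -1.1 [-0.989  0.051 -0.136] F [0.3 0.1 0.3] q [-0.18  0.14  1.93  0.16  1.05 -0.25] 5.725
[(array([238., 217.]), np.int32(199), array([0.5454, 0.0922], dtype=float32), array([0.0132, 0.0663]), np.float32(175.4), np.float64(0.2079)), (array([528., 334.]), np.int32(927), array([ 0.301 , -0.4827], dtype=float32), array([0.0165, 0.395 ]), np.float32(-179.4), np.float64(0.2029))]
[]
```

View pics/top2.png

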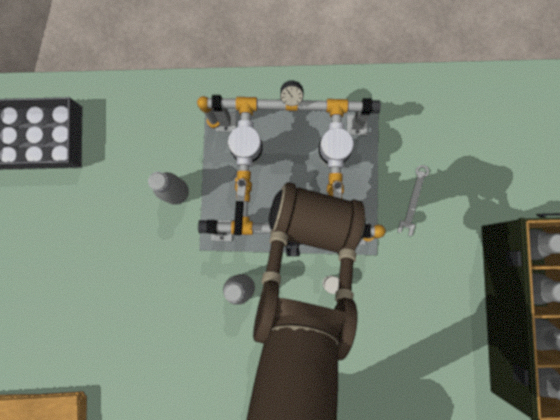

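View pics/side2.png

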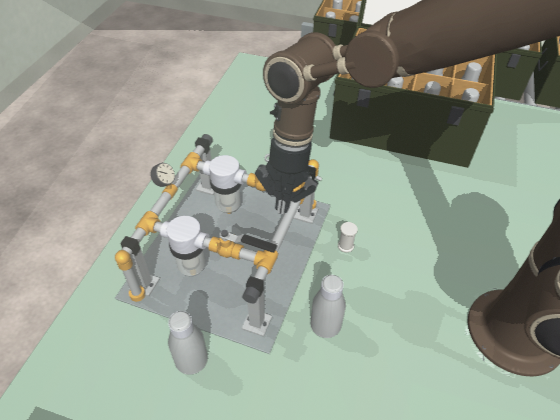

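Lever b is hidden by the arm. I'll lift clear and check it before touching a.

```bash
python3 -m jog '[[[0,0,0.06,0],[0,0.02,0.06,0],[-0.04,0.04,0.02,0],[-0.03,0.05,0,0],[-0.02,0.05,0,0],[0,0.05,0,0],[0,0.05,0,0],[0,0,0,0]]]'; python3 yaw.py
python3 - <<'E'
from bench import *
from h import *
for n in("top","wrist"):
    c=capture(n); cv2.imwrite(f"pics/{n}3.png",c["pixels"][:,:,::-1]); print(levers(c,0))
E
```

```text
t: 6.82
tcp_pos: [0.4408, 0.2478, 0.3557]
tool_rot: [0.474, 0.557, 0.507, -0.457]
contact_force: [0.9, -0.3, 0.3]
opening: 0.0001
[0.4408 0.2478 0.3557] yaw -2.1 [-0.989  0.065 -0.134] F [ 0.9 -0.3  0.3] q [ 0.37 -0.09  1.86  0.1   1.26  0.37] 6.825
[(array([238., 218.]), np.int32(203), array([0.5453, 0.0922], dtype=float32), array([0.013 , 0.0663]), np.float32(175.5), np.float64(0.2081)), (array([337., 220.]), np.int32(230), array([ 0.5351, -0.109 ], dtype=float32), array([0.0143, 0.0677]), np.float32(177.0), np.float64(0.2079)), (array([528., 335.]), np.int32(820), array([ 0.2984, -0.4821], dtype=float32), array([0.3953, 0.0152]), np.float32(-179.4), np.float64(0.2019))]
[]
```

View pics/top3.png

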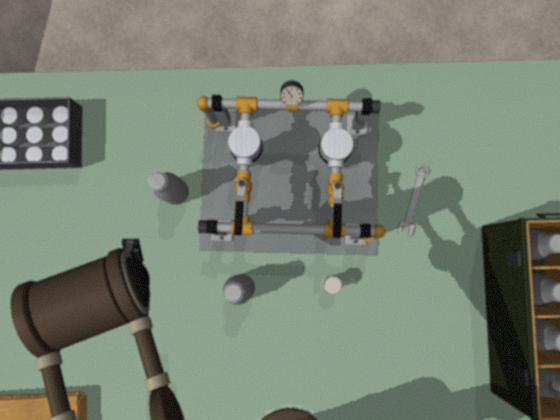

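View pics/wrist3.png

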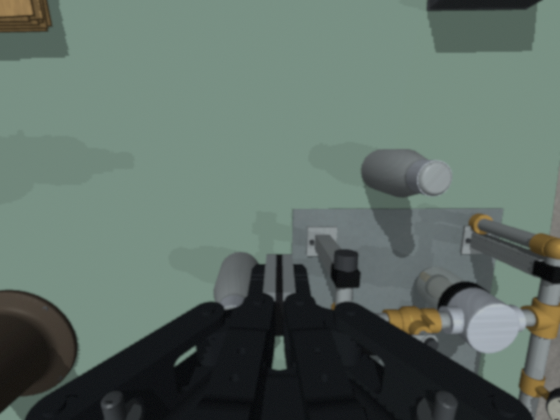

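Lever b now points at 177.0°, against 177.1° for the pipe line, and it stayed there. It's fully open at its stop. Now lever a.

```bash
python3 -m jog '[[[0.02,-0.04,0,0],[0.02,-0.04,0,0],[0.02,-0.04,0,0],[0.02,-0.04,-0.02,0],[0.013,-0.043,-0.02,0],[0,0,-0.01,2],[0,0,0,0]]]'; python3 yaw.py
```

```text
t: 7.8
tcp_pos: [0.5366, 0.0203, 0.3049]
tool_rot: [0.479, 0.552, 0.509, -0.454]
contact_force: [-0.8, 0.3, 0.7]
opening: 0.0002
[0.5366 0.0203 0.3049] yaw -1.3 [-0.989  0.067 -0.128] F [-0.8  0.3  0.7] q [-0.12  0.05  1.83  0.14  1.22 -0.15] 7.8
```

```bash
python3 -m jog '[[[0,0.005,-0.04,-3],[0,0.005,-0.035,0],[0,0.005,-0.025,0],[0,0,0,0],[0,0,0,0]]]'; python3 yaw.py
```

```text
t: 8.43
tcp_pos: [0.5388, 0.0308, 0.2081]
tool_rot: [0.468, 0.569, 0.489, -0.467]
contact_force: [-0.3, 0.1, -0.2]
opening: 0.0001
[0.5388 0.0308 0.2081] yaw -4.9 [-0.989  0.077 -0.126] F [-0.3  0.1 -0.2] q [-0.1   0.14  1.93  0.15  1.   -0.09] 8.425
```

```bash
python3 -m jog '[[[-0.003,0.015,-0.005,0],[-0.003,0.017,-0.004,0],[-0.001,0.015,-0.001,-4],[0.001,0.015,-0.002,-10]]]'; python3 yaw.py
```

```text
t: 8.93
tcp_pos: [0.5343, 0.0937, 0.1997]
tool_rot: [0.409, 0.627, 0.41, -0.521]
contact_force: [-1.6, -4.0, 2.0]
opening: 0.0001
[0.5343 0.0937 0.1997] yaw -19.3 [-0.989  0.084 -0.122] F [-1.6 -4.   2. ] q [0.05 0.13 1.96 0.1  0.93 0.32] 8.925
```

```bash
python3 -m jog '[[[0.001,0.011,0.002,-6],[0.004,0.0145,0,-10],[0.007,0.0135,0,-10]]]'; python3 yaw.py
```

```text
t: 9.3
tcp_pos: [0.5436, 0.1319, 0.201]
tool_rot: [0.281, 0.701, 0.253, -0.604]
contact_force: [-0.8, -6.6, 0.3]
opening: -0.0002
[0.5436 0.1319 0.201 ] yaw -45.8 [-0.99   0.089 -0.111] F [-0.8 -6.6  0.3] q [ 0.16  0.15  1.93 -0.01  0.92  0.97] 9.3
```

```bash
python3 -m jog '[[[0.009,0.012,0,-9],[0.011,0.0105,0,-10],[0.013,0.009,0,-10]]]'; python3 yaw.py
```

```text
t: 9.68
tcp_pos: [0.5712, 0.1635, 0.2001]
tool_rot: [0.119, 0.738, 0.062, -0.661]
contact_force: [-4.1, -4.8, 1.2]
opening: 0.0
[0.5712 0.1635 0.2001] yaw -75.5 [-0.991  0.094 -0.098] F [-4.1 -4.8  1.2] q [ 0.25  0.25  1.82 -0.11  0.98  1.62] 9.675
```

```bash
python3 -m jog '[[[0.013,0.003,0,-8],[0.013,0.002,0,-8],[0.009,0,0,-2]]]'; python3 yaw.py; python3 -m jog '[[[0.006,0,0,0],[0.006,0,0,0]]]'; python3 yaw.py
```

```text
t: 10.05
tcp_pos: [0.5991, 0.174, 0.1988]
tool_rot: [0.011, 0.733, -0.057, -0.677]
contact_force: [-4.5, -1.0, 3.2]
opening: 0.0001
[0.5991 0.174  0.1988] yaw -93.9 [-0.992  0.094 -0.082] F [-4.5 -1.   3.2] q [ 0.27  0.33  1.71 -0.13  1.06  1.97] 10.05
t: 10.3
tcp_pos: [0.6043, 0.1751, 0.1977]
tool_rot: [0.013, 0.728, -0.058, -0.683]
contact_force: [-18.1, -1.0, 10.2]
opening: 0.0001
[0.6043 0.1751 0.1977] yaw -93.8 [-0.993  0.098 -0.066] F [-18.1  -1.   10.2] q [ 0.27  0.35  1.68 -0.13  1.08  1.96] 10.3
```

At the stop (18 N). One more hold push, then back off and check.

```bash
python3 -m jog '[[[0.006,0,0.002,0],[0.005,0,0.001,0]]]'; python3 yaw.py; python3 -m jog '[[[-0.03,0,0,0],[-0.03,0,0.01,0],[0,0,0.06,0],[0,0,0.06,0],[-0.04,0.04,0.01,0],[-0.04,0.05,0,0],[0,0.06,0,0],[0,0.06,0,0],[0,0,0,0]]]'; python3 yaw.py
python3 - <<'E'
from bench import *
from h import *
for n in("top","side"):
    c=capture(n); cv2.imwrite(f"pics/{n}4.png",c["pixels"][:,:,::-1])
    for o in levers(c,0): print(o)
    P=pts(c)
    if n=="top":
        for k,(u,v) in dict(fl1=(236,290),fl2=(160,181),el=(333,284)).items(): print(k,P[v,u].round(3))
E
```

```text
t: 10.55
tcp_pos: [0.6041, 0.1752, 0.1979]
tool_rot: [0.016, 0.718, -0.059, -0.693]
contact_force: [-12.1, -0.5, 6.7]
opening: 0.0006
[0.6041 0.1752 0.1979] yaw -93.7 [-0.994  0.104 -0.039] F [-12.1  -0.5   6.7] q [ 0.27  0.36  1.66 -0.12  1.11  1.95] 10.55
t: 11.68
tcp_pos: [0.4603, 0.3971, 0.344]
tool_rot: [0.012, 0.726, -0.051, -0.686]
contact_force: [-0.8, -1.2, 0.5]
opening: -0.0001
[0.4603 0.3971 0.344 ] yaw -93.3 [-0.994  0.087 -0.058] F [-0.8 -1.2  0.5] q [ 0.69  0.22  1.55 -0.11  1.39  2.34] 11.675
(array([205., 181.]), np.int32(235), array([0.622 , 0.1597], dtype=float32), array([0.0663, 0.0146]), np.float32(-92.1), np.float64(0.2084))
(array([337., 220.]), np.int32(225), array([ 0.536 , -0.1093], dtype=float32), array([0.0143, 0.0657]), np.float32(177.2), np.float64(0.2081))
(array([527., 322.]), np.int32(1008), array([ 0.3247, -0.483 ], dtype=float32), array([0.0165, 0.395 ]), np.float32(-179.8), np.float64(0.2035))
fl1 [0.395 0.104 0.166]
fl2 [0.632 0.265 0.165]
el [ 0.398 -0.11   0.07 ]
```

View pics/top4.png

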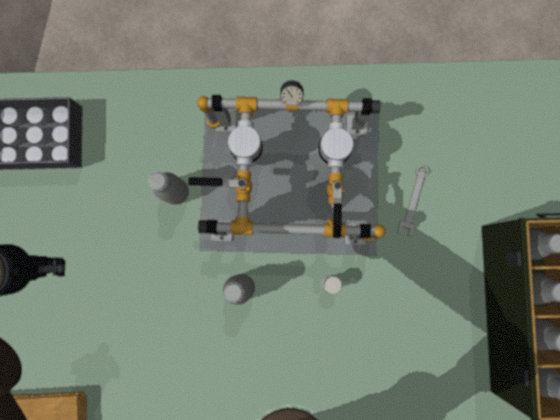

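View pics/side4.png

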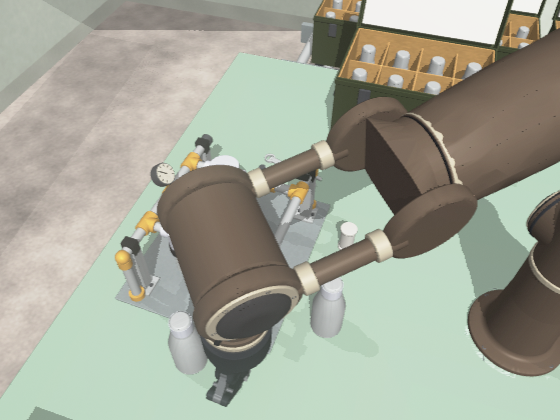

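Both levers look right. Lever a reads 87.9° against 87.1° for squarely across, so I'll average a few frames to see if the gap is just noise.

Run:
```python
from bench import *
from h import *
A=[]
for i in range(8):
    c=capture("top"); A.append([(o[4]%180) for o in levers(c,0)[:2]])
    P=pts(c)
print(np.mean(A,0),np.std(A,0))
Q=P[222:236,258:322].reshape(-1,3); Q=Q[(Q[:,2]>.15)&(Q[:,2]<.175)]
print("pipe", -np.degrees(np.arctan(np.polyfit(Q[:,1],Q[:,0],1)[0])))
```

```text
[ 87.6  177.45] [0.19364917 0.1732074 ]
pipe -2.8382039810347153
```

```bash
python3 yaw.py; python3 -c "
from bench import workorder; print(workorder.job_done())"
```

```text
[0.4614 0.3917 0.3444] yaw -93.8 [-0.994  0.09  -0.057] F [-0.  -0.1  0.1] q [ 0.68  0.21  1.56 -0.11  1.39  2.34] 12.175
the job is handed in; nothing more can be done
None
```

The air is changed over, and I handed the job in at about 12 s. With the gripper shut, I pushed lever b (right branch) fully open and confirmed it in the top view with the arm out of the way. Only then did I push lever a (left branch) fully shut.

- **Stops:** each lever stopped moving under the push, with about 22 N on b and 18 N on a. Neither moved when I pushed again.
- **Final angles, averaged over 8 top views:** b was at 177.45° (177.15° is in line with its pipe), and a was at 87.6° (87.15° is squarely across). That puts them 89.85° apart. The 0.3–0.45° differences are within the camera's error.
- **Other things on the bench:** the flasks and spare element measured within 2 mm of where they started. The spanner looked unmoved in the top view, but I did not measure it.
- **Robot:** it was clear of everything at hand-in, with contact force about 0 N. The tool tilted about 8° while pushing, with no effect on the result.
- **View not usable:** the last side view was blocked by the arm, so the final check rests on the top view and the stop forces.

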